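# Lock the dish and stir the ceramic beads

### The job

Lock the glass dish in its holder by swinging the red cam lever clockwise, as seen from above, all the way until it stops, pointing towards the robot, then take the orange-handled stirrer from its stand and stir the beads anticlockwise, as seen from above: starting at the side of the dish farthest from the robot, make two full turns around its centre, in a circle about 50 mm across, with the ball at the stirrer's end just above the dish's floor. Stir gently, keeping the glass unharmed and every bead in the dish, then hang the stirrer back upright in its stand, collar resting on the plate. Leave the dish locked and the other bottles and jars where they stand.

Things in the scene. Friction and masses are not known exactly. Their poses are not given: they have to be found in the camera images.
- holder: aluminium base plate of the dish holder, fixed to the bench, 160 (x) by 250 (y) by 12 mm thick, with two blue stops, a blue sliding jaw and a red cam lever, all lower than 45 mm save the lever's knob; origin on the bench under the middle of the dish's place; yaw turns it. The jaw and lever are on its -y side
- seat (a point): centre of the dish's place on the holder, on the plate's top (12 mm above the bench), axes as the holder's
- cam_lever (a joint): angle of the red cam lever (rad): at 0 (free) it points along the holder's -y, outward; it swings level about an upright pivot, clockwise seen from above, to 1.5 (locked, pointing along the holder's -x, with the jaw closed up to the dish). It starts near 0 and stays where it is left; about 1 to 2 N at the knob moves it
- lever_pivot (a point): point on the lever's upright pivot axis, at the same height as lever_knob, 90 mm from the knob's axis
- dish: round glass dish, loose in the holder, outer diameter 132 mm, 57 mm tall, wall 4 mm; its flat floor is about 76 mm across inside and 5 mm thick, then the wall slopes out at 35 degrees to 124 mm inner diameter 21 mm up, and is upright from there; origin under its centre, so the inner floor is 5 mm and the rim 57 mm above the origin; beads roll back towards the middle
- stirrer: stirring rod that hangs upright in the stand: from its origin at the very tip up along +z: an 18 mm steel ball, a 12 mm steel rod, an orange collar 56 mm across from 105 to 111 mm, and a square orange grip 24 by 24 mm from 111 to 171 mm, flat sides along its x and y; 0.12 kg
- stirrer_tip (a point): lowest point of the stirrer's ball (the stirrer's origin)
- stirrer_grip (a point): centre of the stirrer's square grip, 141 mm above the tip
- stand: white stand with a green top plate, fixed, 100 by 100 mm, 117 mm tall, with one 32 mm through hole at its centre in which the stirrer's rod hangs, collar resting on the plate; origin on the bench under the hole
- stand_hole (a point): centre of the hole at the top face of the stand, 117 mm above the bench; with the stirrer home its tip is 105 mm below this
- lever_knob (a point): point on the axis of the upright round red knob at the lever's end, 69 mm above the bench; the knob is 22 mm thick and its top is 87 mm above the bench; the lever's arm below it lies between 31 and 41 mm above the bench
- blue0_center (a point): centre of a blue ceramic bead, a ball of 22 mm, in the dish
- blue1_center (a point): centre of a blue ceramic bead, a ball of 22 mm, in the dish
- blue2_center (a point): centre of a blue ceramic bead, a ball of 22 mm, in the dish
- yellow0_center (a point): centre of a yellow ceramic bead, a ball of 22 mm, in the dish
- yellow1_center (a point): centre of a yellow ceramic bead, a ball of 22 mm, in the dish
- yellow2_center (a point): centre of a yellow ceramic bead, a ball of 22 mm, in the dish
- amber: amber glass jar with a blue cap, 56 mm across, 110 mm tall, loose bystander; origin under its centre
- wash: white plastic bottle, 68 mm across, 125 mm tall, loose bystander; origin under its centre
- pot: small clear jar with a white cap, 48 mm across, 55 mm tall, loose bystander; origin under its centre

How it is judged:
By the outcome, as a careful person would: the job done as asked, in the order asked, and still so for the second after the job is handed in, with the robot touching nothing.
It also fails if it takes over 72 s, if anything falls off the work surface, if the arm or the gripper's body presses on something with over 40 N, if the wrist force passes 120 N, or if a joint passes its speed limit or range.

### The arm

A 6-joint arm with a two-finger parallel gripper is mounted at the origin on the work surface. World frame = base frame: x ahead of the robot, y to its left, z up, the work surface at z = 0. Lengths are in mm, angles in rad, forces in N, time in s.
With the tool pointing down it reaches from about 275 to 1000 mm from the base axis. Payload 8.4 kg.
Tool frame: the origin (TCP) lies midway between the tips of the shut fingers; the grasp point (between the pads) lies 19 mm behind it; z points along the fingers, y is the line along which they close (so a half turn about z gives the same grasp; the last joint's range is limited). The gripper opens to 85 mm and grips with 20 to 120 N. Pads are 22 mm wide; open, the fingers measure 114 mm over their backs; the gripper's body (76 mm by 85 mm) begins 54 mm behind the grasp point. The pads swing forward as they close: fully open they stand 13 mm farther back than shut.
Start: joints at [1.196, 0.353, 1.633, -0, 1.155, -0.002], TCP at [227.639, 582.072, 231.281] pointing down, gripper open.
Joint ranges: [-2.63, 2.63], [-0.92, 2.1], [0.06, 2.66], [-1.3, 4.44], [0, 2.69], [-3.02, 3.02]. Speed limits (rad/s): [2.22, 2.22, 2.79, 3.14, 3.14, 3.14].

### API

Orientations are given as [roll, pitch, yaw] about the fixed x, y, z axes, in that order (R = Rz(yaw) Ry(pitch) Rx(roll)).
In Python, from rig import r, cams gives the robot as it stands. The module is installed in compiled form; this text tells all that it offers.
- The arm moves only by the tool send_rows, never from a script. Its argument "targets" is one flat list of numbers, 7 for each row, row after row: the shift along the tool's x, y, z in m, then the turn, a rotation vector about the tool's x, y, z in rad, then the opening, from -1 (shut) to 1 (fully open). In form: [tx, ty, tz, wx, wy, wz, fingers, tx, ty, tz, wx, wy, wz, fingers, ...]. A call has 1 to 12 rows; each row is the pose to reach, as a shift and turn from the pose commanded when the call began, along the tool's axes at that moment; what a row does not reach only later rows make up. A row lasts 1/12 s, in which the tool goes at most 41.7 mm and 7.16 degrees, less where a joint would pass 70% of its speed; a pose out of reach is approached as far as the arm can. A call with a gripper value outside its range is refused whole. The fingers move at their own pace and stop on an object; "grip_force" is the grip in N (left out, the last holds). Time passes only in rows, so rows that repeat a pose let the fingers close. It gives the time, the measured TCP pose, the force, the opening and the grip force at its end, in the units of the state.
- r.sense(): the state, without advancing time (a new reading comes with each control period).
- cams.grab_frame(name): name is "scene" or "side" or "wrist"; returns a dict with "color" (400x640x3 uint8, blue, green, red), "fx", "fy", "cx", "cy" (pixels), "xyz" and "attitude" of the camera in the world. Camera axes: x right, y down, z forward; pixel columns grow to the right and rows downward; lengths in mm; the calibration is good to about 2 mm. A picture is of the moment at which its call begins. There is no depth.
- r.sign_off(): hands the job in; it is judged then, once.
The state is a dict: "clock": time; "qpos": joint angles; "qvel": joint speeds; "joint_efforts": joint torques, N m; "eef_pos": TCP position; "tcp_rot": TCP orientation; "contact_force": force on the tool from outside, world axes, zero at the start; "wrist_torque": the same for the moment, N m; "opening": opening from 0.0 (shut) to 1.0 (fully open); "grasp_force": force on a finger pad.
Only numpy, scipy, OpenCV 4.12 (cv2) and the standard library are available. Lean on these libraries where they do the work, as an engineer would, in place of code of your own. Each camera call takes 0.05 s, during which the arm holds its last target. There are 200 camera calls.

## Working session

There is one attempt and no reset: what is moved stays moved. The work goes in short steps, Python scripts to look and compute and a tool call to move; the robot and the scene stay as the last step left them, time stands still between calls to the robot, and variables do not carry over. Pictures are saved under pics/ and viewed, at most 12 in all, crops included, and the job is handed in when it is done.

Besides the shell and the picture viewer there is one more tool, called after "Emit:" by a JSON object that holds its "method" and its "body". send_rows: Moves the arm, as the interface text tells. Its arguments: {"type":"object","properties":{"targets":{"type":"array"},"grip_force":{"type":"number"}},"required":["targets"]}

```bash
mkdir -p pics
python3 - <<'E'
from rig import r,cams
import cv2,numpy as np
s=r.sense();print(s)
for n in("scene","side","wrist"):
    f=cams.grab_frame(n);cv2.imwrite(f"pics/{n}0.png",f["color"]);print(n,{k:v for k,v in f.items() if k!="color"})
E
```

```text
{'clock': 0.0, 'qpos': array([ 1.19560582e+00,  3.53668484e-01,  1.63413563e+00, -2.28959136e-05,
        1.15517465e+00, -2.38900160e-03]), 'qvel': array([ 0.00058359, -0.0016828 ,  0.00090329, -0.00051989,  0.00024392,
        0.00075409]), 'joint_efforts': array([ 1.22452511e-03, -6.05249476e+01, -3.42068374e+01,  1.35905043e-04,
        9.05820751e-03, -2.19894315e-05]), 'eef_pos': array([227.46936657, 581.63199494, 230.54832807]), 'tcp_rot': array([-3.14020649e+00,  1.76223544e-05,  2.76880042e+00]), 'contact_force': array([0.16762142, 0.35021275, 1.19907811]), 'wrist_torque': array([-0.0506157 ,  0.04343049, -0.02805702]), 'grasp_force': 0.0, 'opening': 1.002149951126675}
scene {'fx': 388.25038297175234, 'fy': 388.25038297175234, 'cx': 321.16859227043494, 'cy': 203.820247039035, 'xyz': array([1124.50318782,  349.15314418,  676.51468663]), 'attitude': array([-2.30903892, -0.01661251,  2.14740721])}
side {'fx': 364.94872237737366, 'fy': 364.94872237737366, 'cx': 313.86468124506354, 'cy': 195.1144928677578, 'xyz': array([ 427.58212257, -490.81798472,  526.2127475 ]), 'attitude': array([-2.18828008,  0.00719904, -0.33356063])}
wrist {'fx': 299.8727211672496, 'fy': 299.8727211672496, 'cx': 320.96292033096665, 'cy': 195.79956012359216, 'xyz': array([161.34542908, 607.05676421, 373.0295668 ]), 'attitude': array([2.85929294e+00, 1.74212679e-03, 1.19887205e+00])}
```

View pics/scene0.png

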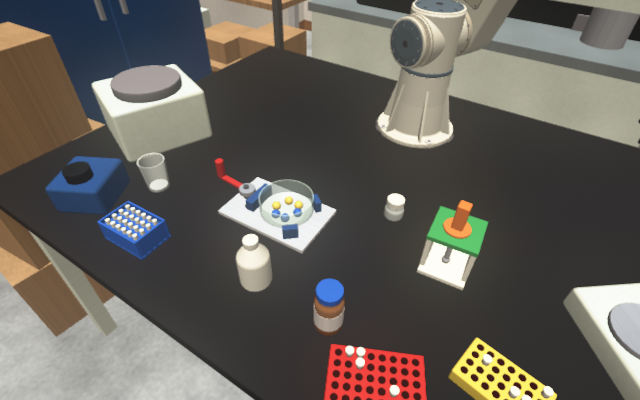

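View pics/side0.png

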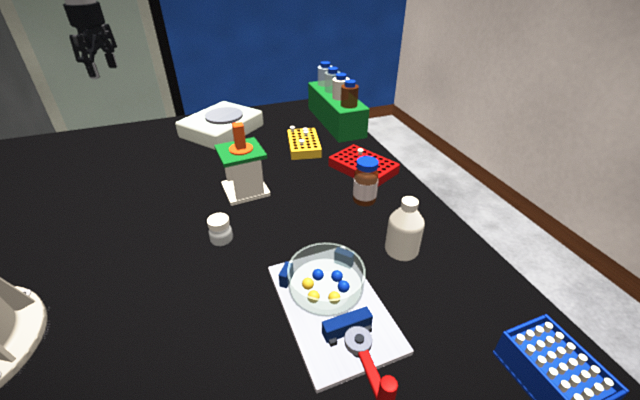

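The scene view shows the holder near (278,212) with the knob at (219,168), and the stirrer in its stand at (460,215). The side view shows the dish at (326,278), knob at (388,385), grip at (239,137), amber (366,180), wash (404,230) and pot (219,230).

```bash
cat > h.py <<'E'
import numpy as np,cv2
from rig import r,cams
from scipy.spatial.transform import Rotation as Ro
def ray(f,u,v):
    d=Ro.from_euler('xyz',f["attitude"]).apply([(u-f["cx"])/f["fx"],(v-f["cy"])/f["fy"],1]);return f["xyz"],d/np.linalg.norm(d)
def onz(f,uv,z):
    p,d=ray(f,*uv);return p+d*(z-p[2])/d[2]
def tri(*a):
    A=0;b=0
    for f,uv in a:
        p,d=ray(f,*uv);M=np.eye(3)-np.outer(d,d);A=A+M;b=b+M@p
    return np.linalg.solve(A,b)
def mask(f,lo,hi,roi):
    m=cv2.inRange(cv2.cvtColor(f["color"],cv2.COLOR_BGR2HSV),lo,hi);k=np.zeros_like(m);x0,y0,x1,y1=roi;k[y0:y1,x0:x1]=m[y0:y1,x0:x1];return k
def big(m,n=1):
    c=sorted(cv2.findContours(m,cv2.RETR_EXTERNAL,cv2.CHAIN_APPROX_NONE)[0],key=cv2.contourArea)[::-1];return c[:n]
E
python3 - <<'E'
from h import *
np.set_printoptions(precision=1,suppress=True)
F={n:cams.grab_frame(n) for n in("scene","side")}
roi={"scene":dict(g=(420,190,500,260),p=(210,170,345,250),k=(205,150,260,195)),"side":dict(g=(205,115,280,170),p=(260,235,420,390),k=(340,340,410,400))}
for n,f in F.items():
    print(n)
    g=mask(f,(45,80,40),(80,255,255),roi[n]["g"]);o=mask(f,(3,120,80),(20,255,255),roi[n]["g"])
    c=big(g)[0]; h=cv2.convexHull(c); q=cv2.approxPolyDP(h,4,True)[:,0]
    P=np.array([onz(f,x,117) for x in q]);print("green",q.tolist(),P[:,:2].tolist(),P.mean(0))
    oc=big(o)[0];print("orange bbox",cv2.boundingRect(oc))
    # collar ellipse: rows of o wide
    w=[(y,*np.where(o[y])[0][[0,-1]]) for y in range(400) if o[y].any()];print(w)
    p=mask(f,(0,0,120),(180,60,255),roi[n]["p"]);c=np.vstack([x for x in big(p,6)]);h=cv2.convexHull(c);q=cv2.approxPolyDP(h,5,True)[:,0]
    P=np.array([onz(f,x,12) for x in q]);print("plate",q.tolist(),P[:,:2].tolist(),P.mean(0))
    k=cv2.bitwise_or(mask(f,(0,120,60),(8,255,255),roi[n]["k"]),mask(f,(172,120,60),(180,255,255),roi[n]["k"]))
    w=[(y,*np.where(k[y])[0][[0,-1]]) for y in range(0,400) if k[y].any()];print("knob",w)
for n,u in(("scene",dict(amber=(330,292),wash=(251,241),pot=(396,200))),("side",dict(amber=(367,162),wash=(410,203),pot=(218,221)))):
    for k,z in(("amber",110),("wash",125),("pot",55)): print(n,k,onz(F[n],u[k],z))
E
```

```text
scene
green [[440, 206], [488, 221], [477, 256], [426, 238]] [[466.8146716069896, 236.56849718019728], [455.0529048906874, 335.52711870767473], [561.7721549078614, 344.21720728126246], [572.0467317556838, 246.67573771697138]] [513.9 290.7 117. ]
orange bbox (443, 200, 30, 38)
[(200, np.int64(460), np.int64(464)), (201, np.int64(460), np.int64(466)), (202, np.int64(459), np.int64(469)), (203, np.int64(459), np.int64(472)), (204, np.int64(458), np.int64(472)), (205, np.int64(457), np.int64(472)), (206, np.int64(457), np.int64(472)), (207, np.int64(457), np.int64(471)), (208, np.int64(457), np.int64(471)), (209, np.int64(456), np.int64(471)), (210, np.int64(456), np.int64(470)), (211, np.int64(456), np.int64(470)), (212, np.int64(456), np.int64(469)), (213, np.int64(456), np.int64(469)), (214, np.int64(455), np.int64(469)), (215, np.int64(455), np.int64(468)), (216, np.int64(455), np.int64(467)), (217, np.int64(454), np.int64(467)), (218, np.int64(449), np.int64(466)), (219, np.int64(447), np.int64(466)), (220, np.int64(446), np.int64(466)), (221, np.int64(445), np.int64(465)), (222, np
[... 5232 characters left out ...]
(386, np.int64(371), np.int64(398)), (387, np.int64(371), np.int64(398)), (388, np.int64(371), np.int64(397)), (389, np.int64(372), np.int64(397)), (390, np.int64(372), np.int64(397)), (391, np.int64(373), np.int64(396)), (392, np.int64(373), np.int64(396)), (393, np.int64(373), np.int64(396)), (394, np.int64(374), np.int64(396)), (395, np.int64(374), np.int64(395)), (396, np.int64(375), np.int64(395)), (397, np.int64(375), np.int64(395)), (398, np.int64(375), np.int64(395)), (399, np.int64(376), np.int64(394))]
scene amber [779.4 154.3 110. ]
scene wash [774.2 -27.  125. ]
scene pot [433.3 127.7  55. ]
side amber [771.6 145.4 110. ]
side wash [767.9 -39.2 125. ]
side pot [428.3 117.1  55. ]
```

```bash
cat >> h.py <<'E'
def Rt(yaw): return Ro.from_euler('xyz',[np.pi,0,yaw])
def row(c,t):
    """c,t=(x,y,z,yaw) mm: row shift in tool axes (m) and turn about tool z"""
    d=Rt(c[3]).inv().apply(np.array(t[:3])-c[:3])/1000
    return [round(float(v),4) for v in d]+[0,0,round(c[3]-t[3],4)]
E
python3 - <<'E'
from h import *
print(row((227.64,582.07,231.28,2.769),(510,250,300,1.66)))
F={n:cams.grab_frame(n) for n in("scene","side")}
# knob: top centre at z87 ; shaft mids at mid height
print("knob top",onz(F["scene"],(218.7,160.5),87),onz(F["side"],(387.5,379),87))
print("collar",onz(F["scene"],(457,227.5),122),onz(F["side"],(240.5,149),122))
print("griptop",onz(F["scene"],(465,203.5),183),onz(F["side"],(237.5,124),183))
E
```

```text
[-0.3839, -0.2065, -0.0687, 0, 0, 1.109]
knob top [ 584.81639812 -302.23275941   87.        ] [ 585.03391591 -299.83422319   87.        ]
collar [514.96058554 288.71658197 122.        ] [510.82911679 281.37155211 122.        ]
griptop [510.65236666 287.16673378 183.        ] [512.29792152 285.24180585 183.        ]
```

Emit:
{"method": "send_rows", "body": {"targets": [-0.03, -0.016, -0.006, 0, 0, 0.09, 1, -0.066, -0.035, -0.012, 0, 0, 0.19, 1, -0.102, -0.055, -0.018, 0, 0, 0.3, 1, -0.138, -0.074, -0.025, 0, 0, 0.4, 1, -0.174, -0.093, -0.031, 0, 0, 0.5, 1, -0.21, -0.113, -0.038, 0, 0, 0.61, 1, -0.246, -0.132, -0.044, 0, 0, 0.71, 1, -0.282, -0.152, -0.05, 0, 0, 0.82, 1, -0.318, -0.171, -0.057, 0, 0, 0.92, 1, -0.354, -0.19, -0.063, 0, 0, 1.02, 1, -0.384, -0.207, -0.069, 0, 0, 1.11, 1, -0.384, -0.207, -0.069, 0, 0, 1.11, 1]}}

```text
clock: 1.35
eef_pos: [513.7, 245.2, 301.6]
tcp_rot: [3.138, 0.001, 1.649]
contact_force: [-0.2, 0.8, 0.3]
opening: 1.0
grasp_force: 0.0
```

Emit:
{"method": "send_rows", "body": {"targets": [0, 0, 0, 0, 0, 0, 1, 0, 0, 0, 0, 0, 0, 1]}}

```text
clock: 1.52
eef_pos: [509.6, 249.4, 300.1]
tcp_rot: [-3.141, -0.0, 1.659]
contact_force: [0.3, 0.7, -0.3]
opening: 1.003
grasp_force: 0.0
```

Run:
```python
from h import *
s=r.sense();print(s["eef_pos"],s["tcp_rot"],s["contact_force"],s["qpos"])
f=cams.grab_frame("wrist");cv2.imwrite("pics/w1.png",f["color"]);print(f["xyz"],f["attitude"])
```

```text
[509.60750402 249.43291283 300.08032044] [-3.14101519e+00 -2.88177656e-04  1.65883537e+00] [ 0.25940552  0.69083051 -0.31336148] [4.52250146e-01 2.04026290e-01 1.67905575e+00 4.99042536e-04
 1.25894758e+00 3.64057805e-01]
[503.19133954 319.33133789 442.4892407 ] [2.85899458e+00 9.83077210e-04 8.89322510e-02]
```

View pics/w1.png

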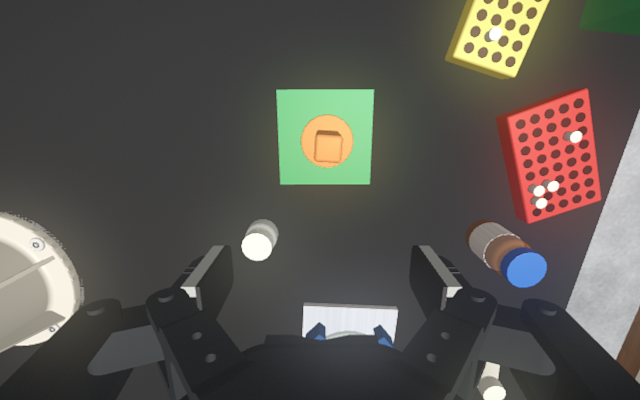

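The wrist view shows the green plate (277–374, 89–185), the collar at (327,141) and the grip top around (329,148).

Run:
```python
from h import *
np.set_printoptions(precision=1,suppress=True,linewidth=200)
f=cams.grab_frame("wrist")
g=mask(f,(35,40,40),(85,255,255),(230,60,420,220));q=cv2.boxPoints(cv2.minAreaRect(big(g)[0]))
P=np.array([onz(f,x,117) for x in q]);print(q.tolist(),P[:,:2].tolist(),P.mean(0))
d=P[1]-P[0];print("stand yaw",np.arctan2(d[1],d[0]),"mod",np.arctan2(d[1],d[0])%(np.pi/2))
h=cv2.convexHull(big(g)[0]);q=cv2.approxPolyDP(h,4,True)[:,0];P=np.array([onz(f,x,117) for x in q]);print("quad",P.mean(0),P[:,:2].tolist())
o=mask(f,(3,60,60),(22,255,255),(280,90,380,185));c=big(o)[0];e=cv2.fitEllipse(cv2.convexHull(c));print("collar",e,onz(f,e[0],123))
cv2.imwrite("pics/w1c.png",cv2.resize(f["color"][105:175,290:365],None,fx=8,fy=8,interpolation=cv2.INTER_NEAREST))
```

```text
[[276.0, 78.0], [374.0, 78.0], [374.0, 185.0], [276.0, 185.0]] [[454.2751232154586, 345.4690918085534], [553.2637167614521, 354.3913086339118], [568.8061426969991, 243.52606539575578], [459.66789924975507, 233.64534281850317]] [509.  294.3 117. ]
stand yaw 0.08989088482954578 mod 0.08989088482954578
quad [510.6 301.2 117. ] [[554.7269047312338, 343.9542690354863], [564.3531805192549, 243.1229200208934], [465.2382371338429, 234.14964696873898], [454.8294340446764, 333.9750777911482], [513.8786651281551, 350.8413769438261]]
collar ((327.10821533203125, 141.03453063964844), (51.75185012817383, 52.32543182373047), 14.70287036895752) [511.8 287.8 123. ]
```

View pics/w1c.png

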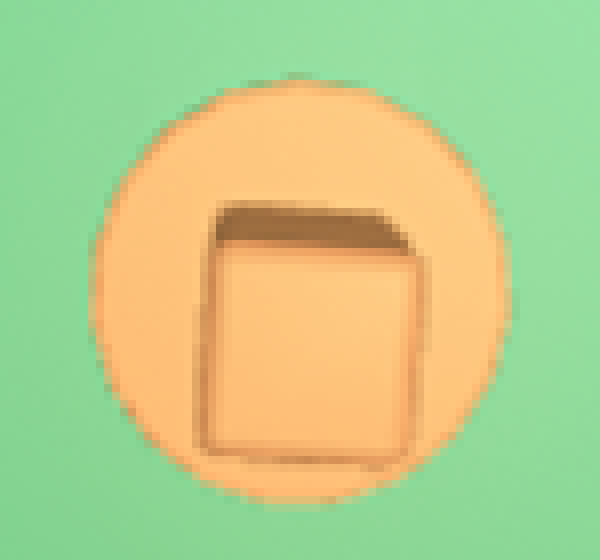

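The crop shows the grip top's corners at about (316.9,135), (342.5,137.5), (340.6,162.5) and (315,161.9) in the full image. It is turned slightly relative to the tool.

Run:
```python
from h import *
np.set_printoptions(precision=1,suppress=True,linewidth=200)
f=cams.grab_frame("wrist")
P=np.array([onz(f,x,183) for x in [(316.9,135),(342.5,137.3),(340.6,162.5),(315,161.9)]]);print(P,P.mean(0))
for a,b in((0,1),(3,2)): d=P[b]-P[a];print(np.arctan2(d[1],d[0]))
for a,b in((3,0),(2,1)): d=P[b]-P[a];print(np.arctan2(-d[0],d[1]))
F={n:cams.grab_frame(n) for n in("scene","side")}
for n,(x0,y0,x1,y1) in dict(scene=(200,150,340,250),side=(265,230,420,400)).items():
    cv2.imwrite(f"pics/{n}1.png",cv2.resize(F[n]["color"][y0:y1,x0:x1],None,fx=3.5,fy=3.5,interpolation=cv2.INTER_CUBIC))
a=cv2.imread("pics/scene1.png");b=cv2.imread("pics/side1.png");a=cv2.resize(a,None,fx=.6,fy=.6) if 0 else a
H=max(a.shape[0],b.shape[0]);W=[cv2.copyMakeBorder(i,0,H-i.shape[0],0,0,cv2.BORDER_CONSTANT) for i in(a,b)]
m=cv2.hconcat(W);s=800/m.shape[1];cv2.imwrite("pics/m1.png",cv2.resize(m,None,fx=s,fy=s));print(s*3.5,a.shape[1]*s)
```

```text
[[500.8 298.4 183. ]
 [522.7 298.4 183. ]
 [523.4 276.7 183. ]
 [501.1 275.2 183. ]] [512.  287.2 183. ]
0.0025560453259612812
0.06718285868446526
0.015155481529279284
0.034214453335843206
2.713178294573644 379.8449612403101
```

View pics/m1.png

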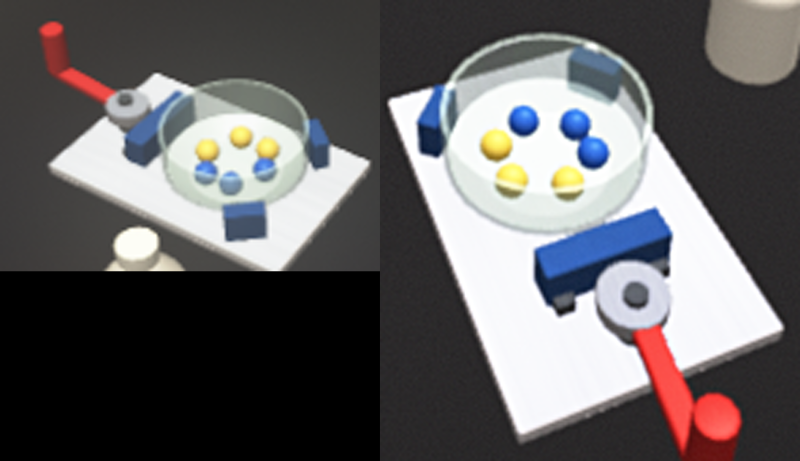

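The mosaic shows the pivot hub at side pixel (359,338) and scene pixel (246,187). The dish sits between the two stops with the jaw still open.

Run:
```python
from h import *
np.set_printoptions(precision=1,suppress=True,linewidth=200)
F={n:cams.grab_frame(n) for n in("scene","side")}
print(tri((F["scene"],(246.1,186.9)),(F["side"],(359,338.4))))
print(onz(F["scene"],(246.1,186.9),45),onz(F["side"],(359,338.4),45))
print(row((510,250,300,1.66),(585,-303,200,1.60)))
```

```text
[ 589.6 -213.3   44.1]
[ 589.9 -212.2   45. ] [ 589.7 -214.3   45. ]
[-0.5575, 0.0254, 0.1, 0, 0, 0.06]
```

Run:
```python
from h import *
a=row((510,250,300,1.66),(585,-301.5,200,1.52));print(a)
c=row((510,250,300,1.66),(585,-301.5,200,1.52));print((np.array([a[i] for i in(0,1,2,5)])[None]*np.linspace(1/15,1,15)[:,None]).round(3).tolist())
```

```text
[-0.556, 0.0256, 0.1, 0, 0, 0.14]
[[-0.037, 0.002, 0.007, 0.009], [-0.074, 0.003, 0.013, 0.019], [-0.111, 0.005, 0.02, 0.028], [-0.148, 0.007, 0.027, 0.037], [-0.185, 0.009, 0.033, 0.047], [-0.222, 0.01, 0.04, 0.056], [-0.259, 0.012, 0.047, 0.065], [-0.297, 0.014, 0.053, 0.075], [-0.334, 0.015, 0.06, 0.084], [-0.371, 0.017, 0.067, 0.093], [-0.408, 0.019, 0.073, 0.103], [-0.445, 0.02, 0.08, 0.112], [-0.482, 0.022, 0.087, 0.121], [-0.519, 0.024, 0.093, 0.131], [-0.556, 0.026, 0.1, 0.14]]
```

Emit:
{"method": "send_rows", "body": {"targets": [-0.037, 0.002, 0.007, 0, 0, 0.02, 0.2, -0.074, 0.003, 0.013, 0, 0, 0.04, 0.2, -0.111, 0.005, 0.02, 0, 0, 0.06, 0.2, -0.148, 0.007, 0.027, 0, 0, 0.08, 0.2, -0.185, 0.009, 0.033, 0, 0, 0.1, 0.2, -0.222, 0.01, 0.04, 0, 0, 0.12, 0.2, -0.259, 0.012, 0.047, 0, 0, 0.14, 0.2, -0.297, 0.014, 0.053, 0, 0, 0.14, 0.2, -0.334, 0.0155, 0.06, 0, 0, 0.14, 0.2, -0.371, 0.017, 0.067, 0, 0, 0.14, 0.2, -0.408, 0.019, 0.073, 0, 0, 0.14, 0.2, -0.445, 0.0205, 0.08, 0, 0, 0.14, 0.2]}}

```text
clock: 2.87
eef_pos: [569.6, -193.6, 220.2]
tcp_rot: [3.141, 0.0, 1.519]
contact_force: [0.1, 0.6, -0.8]
opening: 0.602
grasp_force: 0.0
```

Emit:
{"method": "send_rows", "body": {"targets": [-0.036, 0.007, 0.007, 0, 0, 0, 0.2, -0.073, 0.0137, 0.013, 0, 0, 0, 0.2, -0.1092, 0.0205, 0.02, 0, 0, 0, 0.2, -0.1092, 0.0205, 0.02, 0, 0, 0, 0.2, -0.1092, 0.0205, 0.05, 0, 0, 0, 0.2, -0.1092, 0.0205, 0.085, 0, 0, 0, 0.2]}}

```text
clock: 3.37
eef_pos: [586.1, -303.6, 136.9]
tcp_rot: [3.136, 0.002, 1.518]
contact_force: [0.1, 0.2, -0.4]
opening: 0.597
grasp_force: 0.0
```

Run:
```python
from h import *
s=r.sense();print(s["eef_pos"],s["tcp_rot"],s["contact_force"],s["qpos"],s["opening"])
f=cams.grab_frame("side");cv2.imwrite("pics/side2.png",f["color"][200:400,250:500])
f=cams.grab_frame("wrist")
k=cv2.bitwise_or(mask(f,(0,120,60),(8,255,255),(0,0,640,400)),mask(f,(172,120,60),(180,255,255),(0,0,640,400)))
for c in big(k,3): print(cv2.boundingRect(c))
a=f["color"];b=cv2.resize(cv2.imread("pics/side2.png"),(500,400));cv2.imwrite("pics/m2.png",cv2.resize(cv2.hconcat([a,b]),(800,281)))
```

```text
[ 586.1411982  -303.55309668  136.9490496 ] [3.13645577e+00 2.25569801e-03 1.51806664e+00] [ 0.10139812  0.19045709 -0.39231554] [-4.80164434e-01  4.98192789e-01  1.63589022e+00  9.10312714e-05
  1.00189985e+00 -4.27489361e-01] 0.5973592916017925
(309, 112, 34, 130)
```

View pics/m2.png

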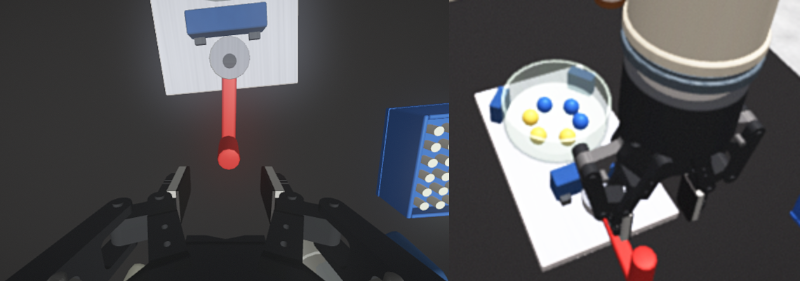

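The wrist view shows the knob centred between the fingers (top about (325,225)) and the hub at (327,84).

Run:
```python
from h import *
f=cams.grab_frame("wrist");s=r.sense();print(s["eef_pos"])
K=onz(f,(325.2,226),87);P=onz(f,(327,84.5),45);print(K,P,np.hypot(*(K-P)[:2]))
```

```text
[ 582.44454871 -300.73167854  133.01669059]
[ 582.89190115 -304.59349963   87.        ] [ 588.67453773 -213.28965615   45.        ] 91.48677893690046
```

Emit:
{"method": "send_rows", "body": {"targets": [0, 0, 0.03, 0, 0, 0, 0.2, 0, 0, 0.06, 0, 0, 0, 0.2, 0, 0, 0.083, 0, 0, 0, 0.2, 0, 0, 0.083, 0, 0, 0, 0.2, 0, 0, 0.083, 0, 0, 0, -1, 0, 0, 0.083, 0, 0, 0, -1, 0, 0, 0.083, 0, 0, 0, -1, 0, 0, 0.083, 0, 0, 0, -1, 0, 0, 0.083, 0, 0, 0, -1], "grip_force": 20}}

```text
clock: 4.27
eef_pos: [586.0, -302.9, 55.1]
tcp_rot: [3.138, 0.002, 1.519]
contact_force: [0.6, 0.9, 7.8]
opening: 0.248
grasp_force: 23.0
```

Run:
```python
from h import *
C=(585,-301.5,52,1.52);P=np.array([589.2,-213.3]);out=[]
for i in range(1,25):
    d=1.36*i/24  # swing
    k=P+Ro.from_euler('z',-d).apply([*(np.array(C[:2])-P),0])[:2]
    out.append(row(C,(*k,52,1.52-d)))
# second call relative to 12th
print([[a[0],a[1],a[5]] for a in out[:12]])
d=1.36/2;k=P+Ro.from_euler('z',-d).apply([*(np.array(C[:2])-P),0])[:2];C2=(*k,52,1.52-d);o=[]
print(C2)
```

```text
[[0.0001, -0.005, 0.0567], [0.0005, -0.01, 0.1133], [0.0012, -0.0149, 0.17], [0.0022, -0.0199, 0.2267], [0.0034, -0.0247, 0.2833], [0.005, -0.0295, 0.34], [0.0067, -0.0341, 0.3967], [0.0088, -0.0387, 0.4533], [0.0111, -0.0431, 0.51], [0.0136, -0.0474, 0.5667], [0.0164, -0.0516, 0.6233], [0.0195, -0.0556, 0.68]]
(np.float64(530.4746498628172), np.float64(-279.24098309295425), 52, 0.84)
```

Emit:
{"method": "send_rows", "body": {"targets": [0.0001, -0.005, 0, 0, 0, 0.0567, -1, 0.0005, -0.01, 0, 0, 0, 0.1133, -1, 0.0012, -0.0149, 0, 0, 0, 0.17, -1, 0.0022, -0.0199, 0, 0, 0, 0.2267, -1, 0.0034, -0.0247, 0, 0, 0, 0.2833, -1, 0.005, -0.0295, 0, 0, 0, 0.34, -1, 0.0067, -0.0341, 0, 0, 0, 0.3967, -1, 0.0088, -0.0387, 0, 0, 0, 0.4533, -1, 0.0111, -0.0431, 0, 0, 0, 0.51, -1, 0.0136, -0.0474, 0, 0, 0, 0.5667, -1, 0.0164, -0.0516, 0, 0, 0, 0.6233, -1, 0.0195, -0.0556, 0, 0, 0, 0.68, -1]}}

```text
clock: 5.27
eef_pos: [531.4, -280.9, 55.0]
tcp_rot: [3.137, -0.001, 0.836]
contact_force: [-0.6, -1.4, 10.3]
opening: 0.255
grasp_force: 23.2
```

Emit:
{"method": "send_rows", "body": {"targets": [0.0001, -0.005, 0, 0, 0, 0.0567, -1, 0.0005, -0.01, 0, 0, 0, 0.1133, -1, 0.0012, -0.0149, 0, 0, 0, 0.17, -1, 0.0022, -0.0199, 0, 0, 0, 0.2267, -1, 0.0034, -0.0247, 0, 0, 0, 0.2833, -1, 0.005, -0.0295, 0, 0, 0, 0.34, -1, 0.0067, -0.0341, 0, 0, 0, 0.3967, -1, 0.0088, -0.0387, 0, 0, 0, 0.4533, -1, 0.0111, -0.0431, 0, 0, 0, 0.51, -1, 0.0136, -0.0474, 0, 0, 0, 0.5667, -1, 0.0164, -0.0516, 0, 0, 0, 0.6233, -1, 0.0195, -0.0556, 0, 0, 0, 0.68, -1]}}

```text
clock: 6.27
eef_pos: [502.7, -229.1, 54.9]
tcp_rot: [3.139, -0.003, 0.156]
contact_force: [-3.1, -1.7, 14.1]
opening: 0.252
grasp_force: 23.5
```

Emit:
{"method": "send_rows", "body": {"targets": [0, -0.002, 0, 0, 0, 0.03, -1, 0.0001, -0.005, 0, 0, 0, 0.0567, -1, 0.0001, -0.005, 0, 0, 0, 0.0567, -1]}}

```text
clock: 6.52
eef_pos: [502.1, -224.5, 55.0]
tcp_rot: [3.138, -0.003, 0.101]
contact_force: [-3.2, -3.4, 13.0]
opening: 0.247
grasp_force: 23.5
```

Emit:
{"method": "send_rows", "body": {"targets": [0, -0.002, 0, 0, 0, 0.02, -1, 0, -0.002, 0, 0, 0, 0.02, -1, 0, -0.004, 0, 0, 0, 0.04, -1, 0, -0.004, 0, 0, 0, 0.04, -1]}}

```text
clock: 6.85
eef_pos: [502.6, -224.0, 55.1]
tcp_rot: [3.133, -0.005, 0.063]
contact_force: [-4.5, -26.2, 5.9]
opening: 0.249
grasp_force: 23.9
```

Emit:
{"method": "send_rows", "body": {"targets": [0, -0.002, 0, 0, 0, 0.02, -1, 0, -0.002, 0, 0, 0, 0.02, -1, 0, -0.004, 0, 0, 0, 0.04, -1, 0, -0.004, 0, 0, 0, 0.04, -1]}}

```text
clock: 7.18
eef_pos: [503.1, -223.6, 55.3]
tcp_rot: [3.128, -0.008, 0.025]
contact_force: [-6.8, -46.1, -1.2]
opening: 0.248
grasp_force: 27.2
```

Emit:
{"method": "send_rows", "body": {"targets": [0, 0.003, 0, 0, 0, 0, -1, 0, 0.006, 0, 0, 0, 0, -1, 0, 0.007, 0, 0, 0, 0, 0.3, 0, 0.007, 0, 0, 0, 0, 0.3, 0, 0.007, 0, 0, 0, 0, 0.3, 0, 0.007, 0, 0, 0, 0, 0.3, 0, 0.007, -0.02, 0, 0, 0, 0.3, 0, 0.007, -0.05, 0, 0, 0, 0.3, 0, 0.007, -0.09, 0, 0, 0, 0.3, 0, 0.007, -0.13, 0, 0, 0, 0.3, 0, 0.007, -0.15, 0, 0, 0, 0.3, 0, 0.007, -0.15, 0, 0, 0, 0.3]}}

```text
clock: 8.18
eef_pos: [502.8, -222.9, 207.4]
tcp_rot: [3.138, -0.007, 0.023]
contact_force: [0.1, -0.8, 1.2]
opening: 0.653
grasp_force: 0.0
```

Emit:
{"method": "send_rows", "body": {"targets": [0, 0, 0, 0, 0, 0, 0.3, 0, 0, 0, 0, 0, 0, 0.3]}}

```text
clock: 8.35
eef_pos: [499.5, -221.6, 201.3]
tcp_rot: [-3.141, 0.001, 0.023]
contact_force: [-0.7, -0.7, -1.2]
opening: 0.653
grasp_force: 0.0
```

Run:
```python
from h import *
s=r.sense();print(s["eef_pos"],s["tcp_rot"],s["contact_force"],s["qpos"])
f=cams.grab_frame("wrist");a=f["color"];g=cams.grab_frame("side");b=cv2.resize(g["color"][200:400,250:500],(500,400))
cv2.imwrite("pics/m3.png",cv2.resize(cv2.hconcat([a,b]),(800,281)))
```

```text
[ 499.4919946  -221.59229704  201.32302232] [-3.14089537e+00  1.35552780e-03  2.25136381e-02] [-0.67741911 -0.65244501 -1.20208723] [-4.20324365e-01  2.64493984e-01  1.83117837e+00  5.67708972e-05
  1.04744386e+00  1.12793039e+00]
```

View pics/m3.png

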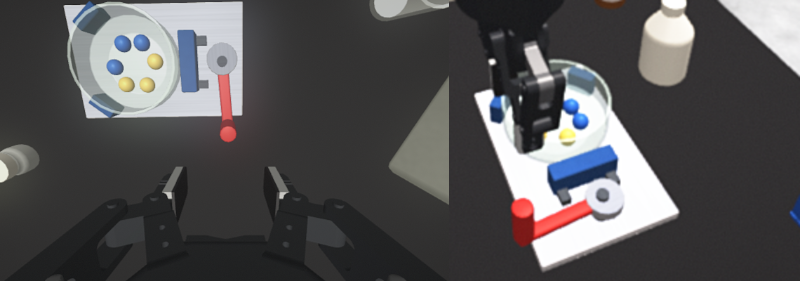

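The wrist view shows the lever pointing at the robot with the jaw against the dish. Next I'll measure the dish centre from overhead.

Run:
```python
from h import *
print(row((499.5,-221.6,202,.023),(585,-130,300,1.60)))
```

```text
[0.0876, -0.0896, -0.098, 0, 0, -1.577]
```

Emit:
{"method": "send_rows", "body": {"targets": [0, 0, -0.02, 0, 0, -0.11, 0.5, 0.007, -0.007, -0.04, 0, 0, -0.23, 0.5, 0.015, -0.015, -0.06, 0, 0, -0.35, 0.5, 0.023, -0.023, -0.08, 0, 0, -0.47, 0.5, 0.031, -0.031, -0.098, 0, 0, -0.59, 0.5, 0.039, -0.04, -0.098, 0, 0, -0.71, 0.5, 0.048, -0.048, -0.098, 0, 0, -0.83, 0.5, 0.056, -0.056, -0.098, 0, 0, -0.95, 0.5, 0.064, -0.065, -0.098, 0, 0, -1.07, 0.5, 0.072, -0.073, -0.098, 0, 0, -1.19, 0.5, 0.08, -0.082, -0.098, 0, 0, -1.31, 0.5, 0.0876, -0.0896, -0.098, 0, 0, -1.43, 0.5]}}

```text
clock: 9.45
eef_pos: [585.6, -129.9, 298.4]
tcp_rot: [-3.139, -0.0, 1.458]
contact_force: [-1.2, 0.8, -0.2]
opening: 0.751
grasp_force: 0.0
```

Emit:
{"method": "send_rows", "body": {"targets": [0, 0, 0, 0, 0, -0.11, 0.5, 0, 0, 0, 0, 0, -0.147, 0.5, 0, 0, 0, 0, 0, -0.147, 0.5, 0, 0, 0, 0, 0, -0.147, 0.5]}}

```text
clock: 9.78
eef_pos: [585.3, -130.6, 298.9]
tcp_rot: [-3.139, -0.001, 1.597]
contact_force: [0.1, 0.6, -0.9]
opening: 0.751
grasp_force: 0.0
```

Run:
```python
from h import *
s=r.sense();print(s["eef_pos"],s["tcp_rot"])
f=cams.grab_frame("wrist");np.savez("w4.npz",**f);cv2.imwrite("pics/w4.png",f["color"]);print(f["xyz"],f["attitude"])
```

```text
[ 585.34582477 -130.56257633  298.89478134] [-3.13937399e+00 -5.32756204e-04  1.59749121e+00]
[583.50769059 -60.40680466 441.30176112] [2.85928514e+00 2.64207235e-03 2.75810031e-02]
```

View pics/w4.png

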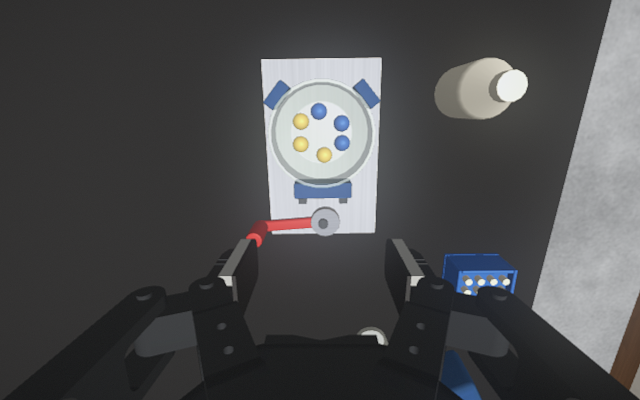

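The overhead view shows the dish rim centred near (322,133), with beads in a ring around it. Two blue ones, (341,123) and (342,143), are on the far side, and the lever is closed.

Run:
```python
from h import *
np.set_printoptions(precision=1,suppress=True,linewidth=200)
f=dict(np.load("w4.npz"));g=cv2.cvtColor(f["color"],cv2.COLOR_BGR2GRAY)
G=cv2.resize(g[60:205,250:395],None,fx=4,fy=4,interpolation=cv2.INTER_CUBIC)
for lo,hi in((90,125),(185,225)):
    c=cv2.HoughCircles(G,cv2.HOUGH_GRADIENT_ALT,1.5,20,param1=150,param2=.5,minRadius=lo,maxRadius=hi)
    if c is None: print(None);continue
    for x,y,R in c.reshape(-1,c.shape[-1])[:4,:3]:
        uv=(x/4+250-.375,y/4+60-.375);print(uv,R/4,[onz(f,uv,z)[:2] for z in(69,17)])
C=onz(f,(322,133),17)
hs=cv2.cvtColor(f["color"],cv2.COLOR_BGR2HSV)
for n,lo,hi in(("b",(105,130,60),(125,255,255)),("y",(15,70,60),(35,255,255))):
    for c in big(mask(f,lo,hi,(285,95,360,165)),6):
        if cv2.contourArea(c)<40: continue
        (x,y),R=cv2.minEnclosingCircle(c);print(n,onz(f,(x,y),28),R)
p=mask(f,(0,0,110),(180,60,255),(250,50,390,240));q=cv2.approxPolyDP(cv2.convexHull(np.vstack(big(p,4))),4,True)[:,0]
print(q.tolist(),[onz(f,x,12)[:2] for x in q])
```

```text
None
(np.float32(320.875), np.float32(130.875)) 51.7972 [array([583.1, -86.2]), array([583.1, -89.8])]
(np.float32(320.875), np.float32(130.875)) 46.880733 [array([583.1, -86.2]), array([583.1, -89.8])]
y [555.1 -77.1  28. ] 7.850561141967773
y [ 555.3 -107.3   28. ] 7.618923187255859
y [ 588.  -120.8   28. ] 7.347173690795898
[[380, 57], [374, 232], [273, 234], [261, 59]] [array([658.1,   7.1]), array([ 669.3, -240.8]), array([ 513.3, -248.6]), array([501.7,   0.4])]
```

Run:
```python
from h import *
s=r.sense();print(s["eef_pos"],s["tcp_rot"])
print(row((585.2,-130.3,300,1.60),(512,287.4,240,1.60)))
```

```text
[ 585.38775395 -130.629252    299.17527677] [-3.13978906e+00 -4.86010347e-04  1.59719441e+00]
[0.4197, -0.061, 0.06, 0, 0, 0.0]
```

Emit:
{"method": "send_rows", "body": {"targets": [0.03, -0.004, 0, 0, 0, 0, 1, 0.07, -0.01, 0, 0, 0, 0, 1, 0.11, -0.016, 0, 0, 0, 0, 1, 0.15, -0.022, 0, 0, 0, 0, 1, 0.19, -0.028, 0, 0, 0, 0, 1, 0.23, -0.034, 0, 0, 0, 0, 1, 0.27, -0.04, 0.01, 0, 0, 0, 1, 0.31, -0.045, 0.02, 0, 0, 0, 1, 0.35, -0.051, 0.03, 0, 0, 0, 1, 0.385, -0.056, 0.04, 0, 0, 0, 1, 0.41, -0.06, 0.05, 0, 0, 0, 1, 0.4197, -0.061, 0.06, 0, 0, 0, 1]}}

```text
clock: 10.83
eef_pos: [511.9, 290.2, 239.4]
tcp_rot: [-3.141, -0.001, 1.6]
contact_force: [-0.2, -0.5, -0.0]
opening: 1.002
grasp_force: 0.0
```

Emit:
{"method": "send_rows", "body": {"targets": [0, 0, 0, 0, 0, 0, 1, 0, 0, 0, 0, 0, 0, 1, 0, 0, 0, 0, 0, 0, 1]}}

```text
clock: 11.08
eef_pos: [513.4, 285.9, 240.6]
tcp_rot: [3.141, 0.001, 1.598]
contact_force: [-0.2, -0.3, -0.1]
opening: 0.999
grasp_force: 0.0
```

Run:
```python
from h import *
s=r.sense();print(s["eef_pos"],s["tcp_rot"])
f=cams.grab_frame("wrist");o=mask(f,(3,60,60),(22,255,255),(150,100,500,400));c=big(o)[0];print(cv2.boundingRect(c))
e=cv2.fitEllipse(cv2.convexHull(c));print(e,onz(f,e[0],123))
cv2.imwrite("pics/w5.png",f["color"])
```

```text
[513.35431711 285.86675889 240.55578062] [3.14149055e+00 5.35253462e-04 1.59791438e+00]
(290, 158, 61, 67)
((319.9233093261719, 192.2301025390625), (60.794578552246094, 70.62788391113281), 176.3072967529297) [512.17221054 283.81043418 123.        ]
```

View pics/w5.png

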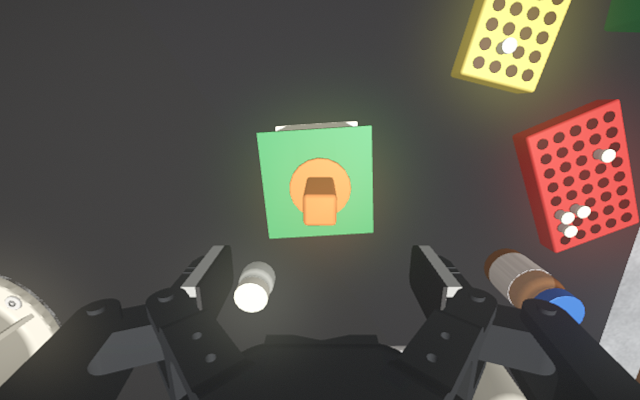

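The wrist view shows the collar centred at about (320,188) and the grip top at (320,208), square to the pads. I'll descend on it.

Emit:
{"method": "send_rows", "body": {"targets": [0, 0, 0.03, 0, 0, 0, 1, 0, 0, 0.06, 0, 0, 0, 1, 0, 0, 0.085, 0, 0, 0, 1, 0, 0, 0.1, 0, 0, 0, 1, 0, 0, 0.106, 0, 0, 0, 1, 0, 0, 0.106, 0, 0, 0, 1, 0, 0, 0.106, 0, 0, 0, -1, 0, 0, 0.106, 0, 0, 0, -1, 0, 0, 0.106, 0, 0, 0, -1, 0, 0, 0.106, 0, 0, 0, -1, 0, 0, 0.106, 0, 0, 0, -1, 0, 0, 0.106, 0, 0, 0, -1], "grip_force": 50}}

```text
clock: 12.13
eef_pos: [513.4, 287.4, 135.1]
tcp_rot: [3.14, -0.001, 1.599]
contact_force: [-1.1, -0.7, 5.2]
opening: 0.27
grasp_force: 49.8
```

Emit:
{"method": "send_rows", "body": {"targets": [0, 0, 0, 0, 0, 0, -1, 0, 0, 0, 0, 0, 0, -1, 0, 0, 0, 0, 0, 0, -1, 0, 0, 0, 0, 0, 0, -1]}}

```text
clock: 12.47
eef_pos: [513.4, 287.4, 135.1]
tcp_rot: [3.14, -0.001, 1.599]
contact_force: [0.1, -0.6, 6.1]
opening: 0.282
grasp_force: 49.8
```

Emit:
{"method": "send_rows", "body": {"targets": [0, 0, -0.01, 0, 0, 0, -1, 0, 0, -0.03, 0, 0, 0, -1, 0, 0, -0.055, 0, 0, 0, -1, 0, 0, -0.085, 0, 0, 0, -1, 0, 0, -0.115, 0, 0, 0, -1, 0, 0, -0.14, 0, 0, 0, -1, 0, 0, -0.15, 0, 0, 0, -1, 0, 0, -0.15, 0, 0, 0, -1, 0, 0, -0.15, 0, 0, 0, -1]}}

```text
clock: 13.22
eef_pos: [512.6, 287.0, 283.7]
tcp_rot: [-3.141, 0.0, 1.599]
contact_force: [-0.6, -0.4, -1.7]
opening: 0.278
grasp_force: 49.2
```

Run:
```python
from h import *
s=r.sense();print(s["eef_pos"],s["tcp_rot"],s["contact_force"])
F={n:cams.grab_frame(n) for n in("scene","side")}
P=s["eef_pos"]+[0,0,12-135.1]
for n,f in F.items():
    R=Ro.from_euler('xyz',f["attitude"])
    def pr(X): c=R.inv().apply(X-f["xyz"]);return [round(f["fx"]*c[0]/c[2]+f["cx"],1),round(f["fy"]*c[1]/c[2]+f["cy"],1)]
    u=pr(P+[0,0,9]);print(n,"pred ball",u,"collar",pr(P+[0,0,108]));x,y=map(int,u)
    cv2.imwrite(f"pics/l_{n}.png",cv2.resize(f["color"][y-60:y+25,x-40:x+45],(400,400),interpolation=cv2.INTER_CUBIC))
cv2.imwrite("pics/m6.png",cv2.hconcat([cv2.imread("pics/l_scene.png"),cv2.imread("pics/l_side.png")]))
print(row((512.5,287.4,284,1.6),(584,-86,230,1.6)))
```

```text
[512.58851339 286.97688017 283.74616785] [-3.14136463e+00  1.36105850e-04  1.59918623e+00] [-0.62585848 -0.42851136 -1.69991757]
scene pred ball [np.float64(462.7), np.float64(209.1)] collar [np.float64(477.5), np.float64(168.0)]
side pred ball [np.float64(238.3), np.float64(129.1)] collar [np.float64(232.3), np.float64(86.1)]
[-0.3753, 0.0606, 0.054, 0, 0, 0.0]
```

View pics/m6.png

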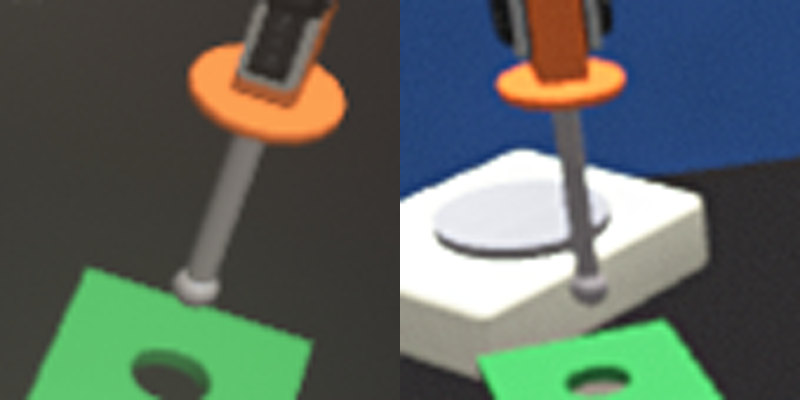

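The crops show the stirrer lifted clear, upright, with the ball where predicted to about 1–2 px. Next: over the dish.

Emit:
{"method": "send_rows", "body": {"targets": [-0.012, 0.002, 0, 0, 0, 0, -1, -0.036, 0.006, 0, 0, 0, 0, -1, -0.07, 0.011, 0, 0, 0, 0, -1, -0.105, 0.017, 0, 0, 0, 0, -1, -0.14, 0.023, 0, 0, 0, 0, -1, -0.175, 0.028, 0, 0, 0, 0, -1, -0.21, 0.034, 0, 0, 0, 0, -1, -0.245, 0.04, 0.01, 0, 0, 0, -1, -0.28, 0.045, 0.02, 0, 0, 0, -1, -0.315, 0.051, 0.03, 0, 0, 0, -1, -0.345, 0.056, 0.04, 0, 0, 0, -1, -0.365, 0.059, 0.05, 0, 0, 0, -1]}}

```text
clock: 14.32
eef_pos: [581.5, -79.5, 232.3]
tcp_rot: [-3.139, 0.001, 1.598]
contact_force: [0.9, 0.1, -0.7]
opening: 0.277
grasp_force: 49.2
```

Emit:
{"method": "send_rows", "body": {"targets": [-0.008, 0.0014, 0.004, 0, 0, 0, -1, -0.0103, 0.0016, 0.004, 0, 0, 0, -1, -0.0103, 0.0016, 0.004, 0, 0, 0, -1, -0.0103, 0.0016, 0.004, 0, 0, 0, -1, -0.0103, 0.0016, 0.004, 0, 0, 0, -1]}}

```text
clock: 14.73
eef_pos: [584.2, -85.2, 230.7]
tcp_rot: [3.141, -0.0, 1.6]
contact_force: [-0.8, -0.2, -0.6]
opening: 0.277
grasp_force: 49.2
```

Run:
```python
from h import *
np.set_printoptions(precision=1,suppress=True,linewidth=200)
s=r.sense();print(s["eef_pos"],s["tcp_rot"],s["contact_force"])
F={n:cams.grab_frame(n) for n in("scene","side","wrist")}
for n in F: np.savez(f"d_{n}.npz",**F[n])
f=F["side"]
for n,roi in(("scene",(235,170,330,240)),("side",(270,230,390,330))):
  f=F[n]
  for k,lo,hi in(("b",(108,170,70),(122,255,255)),("y",(15,90,90),(35,255,255))):
    for c in big(mask(f,lo,hi,roi),8):
        if 15<cv2.contourArea(c)<400:
            (x,y),R=cv2.minEnclosingCircle(c);print(n,k,(x,y),R,onz(f,(x,y),28)[:2])
a=cv2.resize(F["scene"]["color"][130:250,220:340],(400,400),interpolation=cv2.INTER_CUBIC)
b=cv2.resize(F["side"]["color"][215:335,265:385],(400,400),interpolation=cv2.INTER_CUBIC)
cv2.imwrite("pics/m7.png",cv2.hconcat([a,b]))
```

```text
[584.2 -85.2 230.7] [ 3.1 -0.   1.6] [-0.8 -0.2 -0.6]
scene y (288.26922607421875, 200.11538696289062) 3.8940391540527344 [ 555.6 -106.2]
scene y (275.7727355957031, 205.22727966308594) 3.9213292598724365 [ 588.1 -120.4]
scene y (298.1470642089844, 204.6764678955078) 3.9119694232940674 [555.6 -75.9]
side b (340.0, 280.5) 11.236202239990234 [611.9 -89.3]
side b (284.0, 273.0) 11.180439949035645 [523.  -39.1]
side b (317.5, 274.0) 5.02503776550293 [579.5 -61.6]
side y (307.5, 283.0) 5.590270042419434 [555.8 -75.5]
side y (333.5, 296.0) 5.590270042419434 [ 588.5 -117.2]
side y (313.0833435058594, 295.22222900390625) 5.228291034698486 [ 556.4 -104.1]
```

View pics/m7.png

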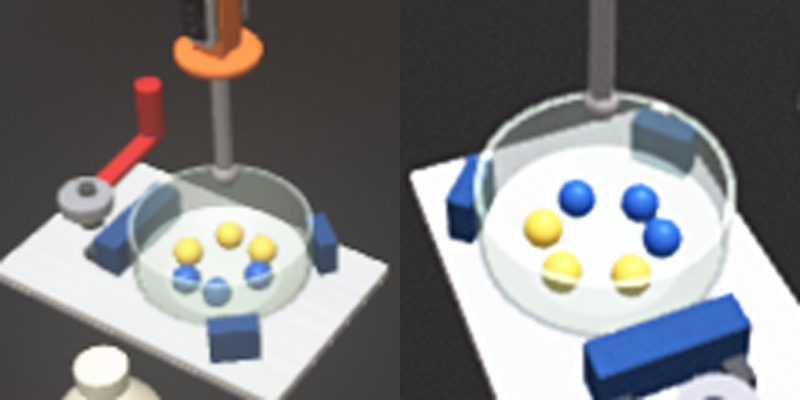

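The picture shows the ball over the middle of the ring of beads, with the centre free. So I'll lower at the centre, move out to the far side between the two blue beads, and stir.

Run:
```python
from h import *
th=-0.146
p=lambda a:np.array([25*np.cos(a),25*np.sin(a),0])
print("out",row((0,0,0,1.6),(*(p(th)+[-.4,-.8,0]),1.6))[:2])
for q in range(4):
    a0=th+q*np.pi/2
    print([v for k in range(1,13) for v in row((*p(a0),1.6),(*p(a0+k*np.pi/24),1.6))[:2]+[0,0,0,0,-1]])
```

```text
out [-0.0051, 0.0242]
[0.0033, 0.0004, 0, 0, 0, 0, -1, 0.0065, 0.0003, 0, 0, 0, 0, -1, 0.0098, -0.0002, 0, 0, 0, 0, -1, 0.0129, -0.0011, 0, 0, 0, 0, -1, 0.0159, -0.0024, 0, 0, 0, 0, -1, 0.0187, -0.0041, 0, 0, 0, 0, -1, 0.0212, -0.0062, 0, 0, 0, 0, -1, 0.0235, -0.0085, 0, 0, 0, 0, -1, 0.0254, -0.0112, 0, 0, 0, 0, -1, 0.027, -0.014, 0, 0, 0, 0, -1, 0.0282, -0.0171, 0, 0, 0, 0, -1, 0.029, -0.0203, 0, 0, 0, 0, -1]
[0.0004, -0.0033, 0, 0, 0, 0, -1, 0.0003, -0.0065, 0, 0, 0, 0, -1, -0.0002, -0.0098, 0, 0, 0, 0, -1, -0.0011, -0.0129, 0, 0, 0, 0, -1, -0.0024, -0.0159, 0, 0, 0, 0, -1, -0.0041, -0.0187, 0, 0, 0, 0, -1, -0.0062, -0.0212, 0, 0, 0, 0, -1, -0.0085, -0.0235, 0, 0, 0, 0, -1, -0.0112, -0.0254, 0, 0, 0, 0, -1, -0.014, -0.027, 0, 0, 0, 0, -1, -0.0171, -0.0282, 0, 0, 0, 0, -1, -0.0203, -0.029, 0, 0, 0, 0, -1]
[-0.0033, -0.0004, 0, 0, 0, 0, -1, -0.0065, -0.0003, 0, 0, 0, 0, -1, -0.0098, 0.0002, 0, 0, 0, 0, -1, -0.0129, 0.0011, 0, 0, 0, 0, -1, -0.0159, 0.0024, 0, 0, 0, 0, -1, -0.0187, 0.0041, 0, 0, 0, 0, -1, -0.0212, 0.0062, 0, 0, 0, 0, -1, -0.0235, 0.0085, 0, 0, 0, 0, -1, -0.0254, 0.0112, 0, 0, 0, 0, -1, -0.027, 0.014, 0, 0, 0, 0, -1, -0.0282, 0.0171, 0, 0, 0, 0, -1, -0.029, 0.0203, 0, 0, 0, 0, -1]
[-0.0004, 0.0033, 0, 0, 0, 0, -1, -0.0003, 0.0065, 0, 0, 0, 0, -1, 0.0002, 0.0098, 0, 0, 0, 0, -1, 0.0011, 0.0129, 0, 0, 0, 0, -1, 0.0024, 0.0159, 0, 0, 0, 0, -1, 0.0041, 0.0187, 0, 0, 0, 0, -1, 0.0062, 0.0212, 0, 0, 0, 0, -1, 0.0085, 0.0235, 0, 0, 0, 0, -1, 0.0112, 0.0254, 0, 0, 0, 0, -1, 0.014, 0.027, 0, 0, 0, 0, -1, 0.0171, 0.0282, 0, 0, 0, 0, -1, 0.0203, 0.029, 0, 0, 0, 0, -1]
```

Emit:
{"method": "send_rows", "body": {"targets": [0, 0, 0.015, 0, 0, 0, -1, 0, 0, 0.04, 0, 0, 0, -1, 0, 0, 0.06, 0, 0, 0, -1, 0, 0, 0.07, 0, 0, 0, -1, 0, 0, 0.076, 0, 0, 0, -1, 0, 0, 0.082, 0, 0, 0, -1, 0, 0, 0.086, 0, 0, 0, -1, 0, 0, 0.088, 0, 0, 0, -1, 0, 0, 0.088, 0, 0, 0, -1, 0, 0, 0.088, 0, 0, 0, -1]}}

```text
clock: 15.72
eef_pos: [584.5, -86.4, 142.9]
tcp_rot: [3.141, 0.0, 1.599]
contact_force: [-0.6, -0.3, -1.0]
opening: 0.275
grasp_force: 49.1
```

Emit:
{"method": "send_rows", "body": {"targets": [-0.0005, 0.003, 0, 0, 0, 0, -1, -0.001, 0.006, 0, 0, 0, 0, -1, -0.0015, 0.009, 0, 0, 0, 0, -1, -0.002, 0.012, 0, 0, 0, 0, -1, -0.0025, 0.015, 0, 0, 0, 0, -1, -0.003, 0.018, 0, 0, 0, 0, -1, -0.0036, 0.021, 0, 0, 0, 0, -1, -0.0042, 0.024, 0, 0, 0, 0, -1, -0.0042, 0.024, 0, 0, 0, 0, -1]}}

```text
clock: 16.47
eef_pos: [608.4, -90.2, 142.2]
tcp_rot: [-3.141, 0.0, 1.599]
contact_force: [-1.1, -2.0, -0.5]
opening: 0.272
grasp_force: 49.3
```

Emit:
{"method": "send_rows", "body": {"targets": [0.0033, 0.0004, 0, 0, 0, 0, -1, 0.0065, 0.0003, 0, 0, 0, 0, -1, 0.0098, -0.0002, 0, 0, 0, 0, -1, 0.0129, -0.0011, 0, 0, 0, 0, -1, 0.0159, -0.0024, 0, 0, 0, 0, -1, 0.0187, -0.0041, 0, 0, 0, 0, -1, 0.0212, -0.0062, 0, 0, 0, 0, -1, 0.0235, -0.0085, 0, 0, 0, 0, -1, 0.0254, -0.0112, 0, 0, 0, 0, -1, 0.027, -0.014, 0, 0, 0, 0, -1, 0.0282, -0.0171, 0, 0, 0, 0, -1, 0.029, -0.0203, 0, 0, 0, 0, -1]}}

```text
clock: 17.47
eef_pos: [586.8, -61.3, 142.3]
tcp_rot: [3.142, -0.0, 1.599]
contact_force: [-0.6, -1.2, -0.8]
opening: 0.274
grasp_force: 49.3
```

Forces are gentle, so I'll continue.

Emit:
{"method": "send_rows", "body": {"targets": [0.0004, -0.0033, 0, 0, 0, 0, -1, 0.0003, -0.0065, 0, 0, 0, 0, -1, -0.0002, -0.0098, 0, 0, 0, 0, -1, -0.0011, -0.0129, 0, 0, 0, 0, -1, -0.0024, -0.0159, 0, 0, 0, 0, -1, -0.0041, -0.0187, 0, 0, 0, 0, -1, -0.0062, -0.0212, 0, 0, 0, 0, -1, -0.0085, -0.0235, 0, 0, 0, 0, -1, -0.0112, -0.0254, 0, 0, 0, 0, -1, -0.014, -0.027, 0, 0, 0, 0, -1, -0.0171, -0.0282, 0, 0, 0, 0, -1, -0.0203, -0.029, 0, 0, 0, 0, -1]}}

```text
clock: 18.47
eef_pos: [558.8, -82.8, 142.4]
tcp_rot: [3.141, -0.0, 1.599]
contact_force: [-0.5, 0.7, -1.2]
opening: 0.27
grasp_force: 49.4
```

Emit:
{"method": "send_rows", "body": {"targets": [-0.0033, -0.0004, 0, 0, 0, 0, -1, -0.0065, -0.0003, 0, 0, 0, 0, -1, -0.0098, 0.0002, 0, 0, 0, 0, -1, -0.0129, 0.0011, 0, 0, 0, 0, -1, -0.0159, 0.0024, 0, 0, 0, 0, -1, -0.0187, 0.0041, 0, 0, 0, 0, -1, -0.0212, 0.0062, 0, 0, 0, 0, -1, -0.0235, 0.0085, 0, 0, 0, 0, -1, -0.0254, 0.0112, 0, 0, 0, 0, -1, -0.027, 0.014, 0, 0, 0, 0, -1, -0.0282, 0.0171, 0, 0, 0, 0, -1, -0.029, 0.0203, 0, 0, 0, 0, -1]}}

```text
clock: 19.47
eef_pos: [580.1, -111.2, 142.2]
tcp_rot: [-3.141, 0.0, 1.599]
contact_force: [-0.1, -0.2, -0.4]
opening: 0.273
grasp_force: 49.4
```

Emit:
{"method": "send_rows", "body": {"targets": [-0.0004, 0.0033, 0, 0, 0, 0, -1, -0.0003, 0.0065, 0, 0, 0, 0, -1, 0.0002, 0.0098, 0, 0, 0, 0, -1, 0.0011, 0.0129, 0, 0, 0, 0, -1, 0.0024, 0.0159, 0, 0, 0, 0, -1, 0.0041, 0.0187, 0, 0, 0, 0, -1, 0.0062, 0.0212, 0, 0, 0, 0, -1, 0.0085, 0.0235, 0, 0, 0, 0, -1, 0.0112, 0.0254, 0, 0, 0, 0, -1, 0.014, 0.027, 0, 0, 0, 0, -1, 0.0171, 0.0282, 0, 0, 0, 0, -1, 0.0203, 0.029, 0, 0, 0, 0, -1]}}

```text
clock: 20.47
eef_pos: [608.6, -89.6, 142.3]
tcp_rot: [3.141, 0.0, 1.599]
contact_force: [0.6, -0.1, -0.5]
opening: 0.278
grasp_force: 49.5
```

Emit:
{"method": "send_rows", "body": {"targets": [0.0033, 0.0004, 0, 0, 0, 0, -1, 0.0065, 0.0003, 0, 0, 0, 0, -1, 0.0098, -0.0002, 0, 0, 0, 0, -1, 0.0129, -0.0011, 0, 0, 0, 0, -1, 0.0159, -0.0024, 0, 0, 0, 0, -1, 0.0187, -0.0041, 0, 0, 0, 0, -1, 0.0212, -0.0062, 0, 0, 0, 0, -1, 0.0235, -0.0085, 0, 0, 0, 0, -1, 0.0254, -0.0112, 0, 0, 0, 0, -1, 0.027, -0.014, 0, 0, 0, 0, -1, 0.0282, -0.0171, 0, 0, 0, 0, -1, 0.029, -0.0203, 0, 0, 0, 0, -1]}}

```text
clock: 21.47
eef_pos: [586.8, -61.2, 142.3]
tcp_rot: [3.142, -0.0, 1.599]
contact_force: [1.3, 0.8, -0.9]
opening: 0.276
grasp_force: 49.5
```

Emit:
{"method": "send_rows", "body": {"targets": [0.0004, -0.0033, 0, 0, 0, 0, -1, 0.0003, -0.0065, 0, 0, 0, 0, -1, -0.0002, -0.0098, 0, 0, 0, 0, -1, -0.0011, -0.0129, 0, 0, 0, 0, -1, -0.0024, -0.0159, 0, 0, 0, 0, -1, -0.0041, -0.0187, 0, 0, 0, 0, -1, -0.0062, -0.0212, 0, 0, 0, 0, -1, -0.0085, -0.0235, 0, 0, 0, 0, -1, -0.0112, -0.0254, 0, 0, 0, 0, -1, -0.014, -0.027, 0, 0, 0, 0, -1, -0.0171, -0.0282, 0, 0, 0, 0, -1, -0.0203, -0.029, 0, 0, 0, 0, -1]}}

```text
clock: 22.47
eef_pos: [559.2, -82.9, 142.7]
tcp_rot: [3.14, 0.0, 1.599]
contact_force: [0.2, 1.1, -0.1]
opening: 0.273
grasp_force: 49.7
```

Emit:
{"method": "send_rows", "body": {"targets": [-0.0033, -0.0004, 0, 0, 0, 0, -1, -0.0065, -0.0003, 0, 0, 0, 0, -1, -0.0098, 0.0002, 0, 0, 0, 0, -1, -0.0129, 0.0011, 0, 0, 0, 0, -1, -0.0159, 0.0024, 0, 0, 0, 0, -1, -0.0187, 0.0041, 0, 0, 0, 0, -1, -0.0212, 0.0062, 0, 0, 0, 0, -1, -0.0235, 0.0085, 0, 0, 0, 0, -1, -0.0254, 0.0112, 0, 0, 0, 0, -1, -0.027, 0.014, 0, 0, 0, 0, -1, -0.0282, 0.0171, 0, 0, 0, 0, -1, -0.029, 0.0203, 0, 0, 0, 0, -1]}}

```text
clock: 23.47
eef_pos: [579.7, -110.7, 142.1]
tcp_rot: [-3.141, -0.001, 1.599]
contact_force: [-1.5, 3.3, -0.7]
opening: 0.273
grasp_force: 49.7
```

Emit:
{"method": "send_rows", "body": {"targets": [-0.0004, 0.0033, 0, 0, 0, 0, -1, -0.0003, 0.0065, 0, 0, 0, 0, -1, 0.0002, 0.0098, 0, 0, 0, 0, -1, 0.0011, 0.0129, 0, 0, 0, 0, -1, 0.0024, 0.0159, 0, 0, 0, 0, -1, 0.0041, 0.0187, 0, 0, 0, 0, -1, 0.0062, 0.0212, 0, 0, 0, 0, -1, 0.0085, 0.0235, 0, 0, 0, 0, -1, 0.0112, 0.0254, 0, 0, 0, 0, -1, 0.014, 0.027, 0, 0, 0, 0, -1, 0.0171, 0.0282, 0, 0, 0, 0, -1, 0.0203, 0.029, 0, 0, 0, 0, -1]}}

```text
clock: 24.47
eef_pos: [608.3, -89.6, 142.2]
tcp_rot: [-3.142, 0.0, 1.599]
contact_force: [-1.4, 0.5, -1.1]
opening: 0.277
grasp_force: 49.8
```

Emit:
{"method": "send_rows", "body": {"targets": [0.0033, 0.0004, 0, 0, 0, 0, -1, 0.0065, 0.0003, 0, 0, 0, 0, -1, 0.0065, 0.0003, 0, 0, 0, 0, -1, 0.0065, 0.0003, -0.006, 0, 0, 0, -1, 0.0065, 0.0003, -0.015, 0, 0, 0, -1, 0.0065, 0.0003, -0.03, 0, 0, 0, -1, 0.0065, 0.0003, -0.055, 0, 0, 0, -1, 0.0065, 0.0003, -0.085, 0, 0, 0, -1, 0.0065, 0.0003, -0.115, 0, 0, 0, -1, 0.0065, 0.0003, -0.135, 0, 0, 0, -1, 0.0065, 0.0003, -0.142, 0, 0, 0, -1, 0.0065, 0.0003, -0.142, 0, 0, 0, -1]}}

```text
clock: 25.47
eef_pos: [609.5, -83.7, 287.1]
tcp_rot: [3.137, 0.001, 1.599]
contact_force: [-0.6, -0.1, -1.4]
opening: 0.278
grasp_force: 49.7
```

Emit:
{"method": "send_rows", "body": {"targets": [0, 0, 0, 0, 0, 0, -1, 0, 0, 0, 0, 0, 0, -1]}}

```text
clock: 25.63
eef_pos: [607.5, -83.3, 282.7]
tcp_rot: [-3.139, -0.0, 1.599]
contact_force: [-1.0, -0.1, -1.2]
opening: 0.276
grasp_force: 49.8
```

Run:
```python
from h import *
np.set_printoptions(precision=1,suppress=True)
s=r.sense();print(s["eef_pos"],s["tcp_rot"],s["contact_force"])
print(row((*s["eef_pos"],1.6),(512.5,287.3,284,1.6)))
f=cams.grab_frame("side")
for k,lo,hi in(("b",(108,170,70),(122,255,255)),("y",(15,90,90),(35,255,255))):
    for c in big(mask(f,lo,hi,(290,255,365,315)),8):
        if 15<cv2.contourArea(c)<400:
            (x,y),R=cv2.minEnclosingCircle(c);print(k,cv2.contourArea(c),R,onz(f,(x,y),28)[:2])
```

```text
[607.5 -83.3 282.7] [-3.1 -0.   1.6] [-1.  -0.1 -1.2]
[0.3732, -0.0841, -0.0013, 0, 0, 0.0]
b 169.0 17.241039276123047 [ 600.3 -149.5]
b 54.5 4.982010841369629 [608.7 -60.2]
b 42.0 5.169467449188232 [620.7 -96.4]
y 65.0 5.794433116912842 [ 611.5 -114.3]
y 50.5 5.590270042419434 [ 562.6 -119.1]
y 32.5 5.050112247467041 [ 585.5 -127.2]
y 19.0 4.609872341156006 [ 587.7 -119.2]
```

Emit:
{"method": "send_rows", "body": {"targets": [0.012, -0.003, 0, 0, 0, 0, -1, 0.04, -0.009, 0, 0, 0, 0, -1, 0.075, -0.017, 0, 0, 0, 0, -1, 0.11, -0.025, 0, 0, 0, 0, -1, 0.145, -0.033, 0, 0, 0, 0, -1, 0.18, -0.04, 0, 0, 0, 0, -1, 0.215, -0.048, 0, 0, 0, 0, -1, 0.25, -0.056, 0, 0, 0, 0, -1, 0.285, -0.064, 0, 0, 0, 0, -1, 0.32, -0.072, 0, 0, 0, 0, -1, 0.35, -0.079, 0, 0, 0, 0, -1, 0.368, -0.083, 0, 0, 0, 0, -1]}}

```text
clock: 26.68
eef_pos: [512.9, 285.4, 283.2]
tcp_rot: [-3.14, -0.0, 1.601]
contact_force: [0.3, -0.2, -1.5]
opening: 0.275
grasp_force: 49.7
```

Emit:
{"method": "send_rows", "body": {"targets": [0.0052, -0.0011, 0, 0, 0, 0, -1, 0.0052, -0.0011, 0, 0, 0, 0, -1, 0.0052, -0.0011, 0, 0, 0, 0, -1, 0.0052, -0.0011, 0, 0, 0, 0, -1, 0.0052, -0.0011, 0, 0, 0, 0, -1]}}

```text
clock: 27.1
eef_pos: [514.0, 286.2, 284.1]
tcp_rot: [-3.141, 0.0, 1.598]
contact_force: [0.1, -1.0, -1.6]
opening: 0.272
grasp_force: 49.7
```

Run:
```python
from h import *
np.set_printoptions(precision=1,suppress=True)
s=r.sense();print(s["eef_pos"],s["tcp_rot"],s["contact_force"])
F={n:cams.grab_frame(n) for n in("scene","side")}
# hole: dark region inside green plate, and ball predicted pixel check
for n,f in F.items():
    roi=dict(scene=(415,195,500,265),side=(205,125,280,175))[n]
    g=mask(f,(45,80,40),(80,255,255),roi);c=big(g)[0];h=cv2.drawContours(np.zeros_like(g),[c],-1,255,-1)
    for k in big(cv2.bitwise_and(h,cv2.bitwise_not(g)),3):
        if cv2.contourArea(k)>8: e=cv2.boundingRect(k);u=(e[0]+(e[2]-1)/2,e[1]+(e[3]-1)/2);print(n,e,onz(f,u,117))
```

```text
[514.  286.2 284.1] [-3.1  0.   1.6] [ 0.1 -1.  -1.6]
scene (450, 226, 15, 9) [516.4 290.5 117. ]
side (235, 150, 11, 3) [509.1 281.5 117. ]
```

Emit:
{"method": "send_rows", "body": {"targets": [0.001, -0.0006, 0.015, 0, 0, 0, -1, 0.001, -0.0006, 0.03, 0, 0, 0, -1, 0.001, -0.0006, 0.042, 0, 0, 0, -1, 0.001, -0.0006, 0.052, 0, 0, 0, -1, 0.001, -0.0006, 0.065, 0, 0, 0, -1, 0.001, -0.0006, 0.08, 0, 0, 0, -1, 0.001, -0.0006, 0.095, 0, 0, 0, -1, 0.001, -0.0006, 0.11, 0, 0, 0, -1, 0.001, -0.0006, 0.125, 0, 0, 0, -1, 0.001, -0.0006, 0.138, 0, 0, 0, -1, 0.001, -0.0006, 0.145, 0, 0, 0, -1, 0.001, -0.0006, 0.145, 0, 0, 0, -1]}}

```text
clock: 28.2
eef_pos: [512.3, 287.7, 137.6]
tcp_rot: [-3.139, 0.001, 1.599]
contact_force: [-0.1, -0.2, -1.2]
opening: 0.276
grasp_force: 49.8
```

Emit:
{"method": "send_rows", "body": {"targets": [0, 0, 0.002, 0, 0, 0, -1, 0, 0, 0.0035, 0, 0, 0, -1, 0, 0, 0.0035, 0, 0, 0, -1]}}

```text
clock: 28.45
eef_pos: [513.5, 288.5, 136.3]
tcp_rot: [3.141, -0.0, 1.599]
contact_force: [-0.9, -0.2, -0.8]
opening: 0.277
grasp_force: 49.7
```

Emit:
{"method": "send_rows", "body": {"targets": [0, 0, 0.001, 0, 0, 0, -1, 0, 0, 0.0015, 0, 0, 0, -1, 0, 0, 0.0015, 0, 0, 0, -1]}}

```text
clock: 28.7
eef_pos: [513.6, 288.5, 135.3]
tcp_rot: [3.14, -0.001, 1.599]
contact_force: [-0.3, -1.1, 4.7]
opening: 0.273
grasp_force: 50.5
```

Collar is seated (about 6 N). Releasing and rising.

Emit:
{"method": "send_rows", "body": {"targets": [0, 0, 0, 0, 0, 0, 0.5, 0, 0, 0, 0, 0, 0, 1, 0, 0, 0, 0, 0, 0, 1, 0, 0, 0, 0, 0, 0, 1, 0, 0, 0, 0, 0, 0, 1, 0, 0, -0.02, 0, 0, 0, 1, 0, 0, -0.05, 0, 0, 0, 1, 0, 0, -0.085, 0, 0, 0, 1, 0, 0, -0.12, 0, 0, 0, 1, 0, 0, -0.15, 0, 0, 0, 1, 0, 0, -0.165, 0, 0, 0, 1, 0, 0, -0.165, 0, 0, 0, 1]}}

```text
clock: 29.7
eef_pos: [514.8, 289.3, 303.7]
tcp_rot: [3.135, -0.003, 1.599]
contact_force: [-1.4, 0.6, 1.0]
opening: 1.004
grasp_force: 0.0
```

Emit:
{"method": "send_rows", "body": {"targets": [-0.035, 0, 0, 0, 0, 0, 1, -0.04, 0, 0, 0, 0, 0, 1, -0.04, 0, 0, 0, 0, 0, 1, -0.04, 0, 0, 0, 0, 0, 1]}}

```text
clock: 30.03
eef_pos: [514.0, 248.2, 298.5]
tcp_rot: [-3.141, 0.0, 1.598]
contact_force: [0.0, 0.8, 0.1]
opening: 1.0
grasp_force: 0.0
```

Run:
```python
from h import *
np.set_printoptions(precision=1,suppress=True)
s=r.sense();print(s["eef_pos"],s["tcp_rot"],s["contact_force"],s["opening"])
f=cams.grab_frame("wrist")
o=mask(f,(3,60,60),(22,255,255),(280,90,380,185));c=big(o)[0];e=cv2.fitEllipse(cv2.convexHull(c));print("collar",e,onz(f,e[0],123))
F={n:cams.grab_frame(n) for n in("scene","side")}
for n,f in F.items():
    o=mask(f,(3,120,80),(20,255,255),dict(scene=(420,190,500,260),side=(205,115,280,170))[n]);print(n,cv2.boundingRect(big(o)[0]))
    R=dict(scene=(200,140,270,215),side=(300,280,420,400))[n]
    k=cv2.bitwise_or(mask(f,(0,120,60),(8,255,255),R),mask(f,(172,120,60),(180,255,255),R));print("lever",cv2.boundingRect(big(k)[0]))
    for kk,lo,hi in(("b",(105,130,60),(125,255,255)),("y",(15,70,70),(35,255,255))):
        for c in big(mask(f,lo,hi,dict(scene=(262,190,315,225),side=(295,262,365,315))[n]),8):
            if 12<cv2.contourArea(c)<400: (x,y),rr=cv2.minEnclosingCircle(c);print(kk,cv2.contourArea(c),rr,onz(f,(x,y),28)[:2])
```

```text
[514.  248.2 298.5] [-3.1  0.   1.6] [0.  0.8 0.1] 1.000201548817377
collar ((321.780029296875, 138.26376342773438), (52.289512634277344, 52.87980651855469), 11.936115264892578) [513.2 288.6 123. ]
scene (443, 200, 30, 39)
lever (249, 153, 20, 33)
b 29.0 3.4001028537750244 [ 549.6 -102.1]
y 127.5 11.720852851867676 [ 586.7 -118.3]
side (229, 122, 24, 33)
lever (300, 341, 52, 35)
b 179.5 17.86766815185547 [ 600.  -148.3]
b 71.0 5.2246222496032715 [608.6 -59.6]
b 68.5 5.455259323120117 [621.  -96.6]
b 31.0 4.924529075622559 [552.1 -97.6]
y 70.5 6.020897388458252 [ 611.9 -114.1]
y 57.5 5.8697357177734375 [ 562.  -119.8]
y 38.0 5.2202534675598145 [ 585.8 -126.2]
y 26.0 5.099119663238525 [ 588.5 -119.5]
```

```bash
python3 -c "
from rig import r
print(r.sign_off())"
```

```text
the job is handed in; nothing more can be done
None
```

The dish is locked and the beads were stirred two full turns (plus about 15°) anticlockwise from the far side. The stirrer hangs back in its stand, all six beads are in the dish, and the job was handed in at about 30 s; the lever was pressed to about 46 N against its stop, and I did not re-measure the bottles and jars at the end.

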